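Wet the polishing cup and hold the spindle in third speed

TASK

Wet the denim cup on the spindle before it runs: squeeze the trigger of the rinse gun all the way for about a second and let it go again. Then turn the black handle of the hold-to-run speed controller clockwise past its first two clicks into the third notch, not on into the fourth, and finish while still holding it there, because it springs back to off as soon as it is let go. Leave the orange powder tin, the rough stone and the brown compound bar where they are.

Things in the scene. Friction and masses are not known exactly. Their poses are not given: they have to be found in the camera images.
- rinse_gun: Blue rinse gun clamped grip up on a fixed bench stand (dark foot 110 x 84 mm, post). Origin: centre of the foot's underside. x points level along the barrel to the cup on the spindle, z up. The black upright grip runs from x = -17 to 7 mm, is 27 mm wide along y, top at z = 275 mm; the barrel and clamp round its foot reach z = 207 mm. The red trigger stands before it. Nothing is above.
- gun_squeeze (a point): Fixed point of the rinse gun at x = 6, z = 248 mm of its frame, same axes: where a gripper from above squeezes, closing along x. One finger takes the back of the grip (23 mm behind this point), the other the front of the trigger (33 mm before it at rest, 20 mm when fully squeezed): 56 mm over both at rest at this height, 62 mm at the trigger's top.
- trigger (a joint): Red trigger of the rinse gun: lever 20 mm wide, 9 mm thick, 70 mm long, hinged on the barrel at x = 28, z = 197 mm of the gun and standing up; its upper end swings back to the grip. 0 = released, 0.24 rad = fully squeezed, at its stop. Spring: 4 N at rest, 8 N at the stop, 50 mm above the hinge; it opens by itself when let go.
- controller: Speed controller: grey cast box 140 x 126 mm, 64 mm high, fixed on the bench; green lamp on its front (-x) face. Aluminium scale on top: a red bar marks off, then one, two, three and four black studs mark the four notches, 20 degrees apart. Origin: centre of its underside; z up. The handle's axis stands upright over the origin.
- handle_grip (a point): On the handle's axis, 114 mm above the bench, where to grip from above; turns with the handle. The handle is an upright black bar 72 mm long along this point's x, 14 mm thick along y (grip across that), from 86 to 128 mm above the bench. A white line points along +x to the scale. Below are a steel star wheel (72 mm wide, top 79 mm above the bench) and its roller plunger (top 85 mm).
- handle (a joint): Turn of the handle, clockwise from above: 0 = off, at its stop; notches at 0.349, 0.698, 1.047 (third) and 1.396 rad; end stop 1.45. The clicks (sprung roller) are too weak to hold it: a return spring of 0.10 to 0.15 N m carries it back to off when let go. With the click it takes up to 0.22 N m. At off it points 0.60 rad anticlockwise of the controller's x.
- powder_tin: Loose orange-brown round tin of powder, 74 mm diameter, 78 mm high, near the gun's foot. Bystander. Origin: centre of its underside.
- rough_stone: Loose grey rough stone, 49 x 51 x 42 mm, beside the controller. Bystander. Origin: centre of its underside.
- compound_brown: Loose red-brown polishing bar, 66 x 90 x 30 mm, beside the controller. Bystander. Origin: centre of its underside.

How it is judged:
On the way, in this order (a step that is already met when the one before it is completed fails the run):
1. with the spindle off, the trigger is squeezed all the way and kept so (value of joint trigger above 0.19 rad and value of joint handle below 0.15 rad), for 0.6 s.
2. the trigger is let go and springs open, with the spindle still off (value of joint trigger below 0.04 rad and value of joint handle below 0.15 rad), for 0.1 s.
3. the handle is turned into the third notch and held (value of joint handle between 0.897 and 1.197 rad), for 0.5 s.
At the end, for the whole second after the job is handed in: The fingers still hold the handle (contact force over 1 N) at rest (under 0.15 rad/s) in the third notch, within 0.15 rad of 1.047 rad; the gun's trigger is released (under 0.04 rad) (all of step 3 and velocity of joint handle between -0.15 and 0.15 rad/s and contact force between the fingers and controller above 1 N and value of joint trigger below 0.04 rad); the arm keeps its last pose, push and grip.
It fails at once if the handle is turned over the hump into the fourth notch (value of joint handle above 1.26 rad).
It fails at once if the powder tin is moved by more than 20 mm (distance of powder_tin from where it was at the start of the episode above 0.02 m).
It fails at once if the rough stone is moved by more than 20 mm (distance of rough_stone from where it was at the start of the episode above 0.02 m).
It fails at once if the brown bar is moved by more than 20 mm (distance of compound_brown from where it was at the start of the episode above 0.02 m).
It also fails if it takes over 45 s, if anything falls off the work surface, if the arm or the gripper's body presses on something with over 40 N, if the wrist force passes 120 N, or if a joint passes its speed limit or range.

ROBOT

A 7-joint arm with a two-finger parallel gripper is mounted at the origin on a cart in front of the work surface, level with it; the furniture and walls round the work are solid. World frame = base frame: x ahead of the robot, y to its left, z up, the work surface at z = 0. Lengths are in m, angles in rad, forces in N, time in s.
With the tool pointing down it reaches from about 0.4 to 0.85 m from the base axis. Payload 10.4 kg.
Tool frame: the origin (TCP) lies midway between the tips of the shut fingers; the grasp point (between the pads) lies 19 mm behind it; z points along the fingers, x is the direction in which the jaws open and shut, and the axes are right-handed (so a half turn about z gives the same grasp; the last joint's range is limited). The gripper opens to 85 mm and grips with 20 to 120 N. Pads are 22 mm wide; open, the fingers measure 114 mm over their backs; the gripper's body (76 mm by 85 mm) begins 54 mm behind the grasp point. The pads swing forward as they close: fully open they stand 13 mm farther back than shut.
Start: joints at [-1.34, 0.332, -0.065, 1.46, 0.022, 1.35, -0.088], TCP at [0.157, 0.605, 0.231] pointing down, gripper open.
Joint ranges: [-2.6, 2.6], [-0.5, 2.12], [-1.47, 1.34], [0.16, 2.42], [-1.27, 4.41], [0.06, 2.06], [-2.6, 2.6]. Speed limits (rad/s): [2.22, 2.22, 2.79, 2.79, 3.14, 3.14, 3.14].

INTERFACE

Orientations are given as a unit quaternion [x, y, z, w].
In Python, from workcell import monitor, eyes, ticket, models gives the robot as it stands.
- The arm moves only by the tool servo_tool, never from a script. Its argument "motion" is a list of rows, each a list of 7 numbers: the opening, from 0 (shut) to 1 (fully open), then the shift along the tool's x, y, z in m, then the turn, a rotation vector about the tool's x, y, z in degrees. In form: [[fingers, tx, ty, tz, rx, ry, rz], ...]. A call has 1 to 20 rows; each row is the pose to reach, as a shift and turn from the pose commanded when the call began, along the tool's axes at that moment; what a row does not reach only later rows make up. A row lasts 1/8 s, in which the tool goes at most 62.5 mm and 10.7 degrees, less where a joint would pass 70% of its speed; a pose out of reach is approached as far as the arm can. A call with a gripper value outside its range is refused whole. The fingers move at their own pace and stop on an object; "grip_force" is the grip in N (left out, the last holds). Time passes only in rows, so rows that repeat a pose let the fingers close. It gives the time, the measured TCP pose, the force and the opening at its end, in the units of the state.
- monitor.get_obs(): the state, without advancing time (a new reading comes with each control period).
- eyes.camera(name): name is "scene" or "side" or "wrist"; returns (picture, depth): 480x640x3 uint8, blue, green, red; 480x640 float32, m along the optical axis (not along the pixel's ray), 0 where there is no reading.
- eyes.camera_info(name): a dict with "intrinsics" (3x3 intrinsics, pixels), "extrinsics" (4x4, takes a point from world to camera coordinates); the wrist camera has in their place "tool_from_camera" (4x4, takes a point from camera to tool coordinates, whose origin is the TCP and whose axes are the tool frame's). Camera axes: x right, y down, z forward; pixel columns grow to the right and rows downward; lengths in m; the calibration is good to about 2 mm. A picture is of the moment at which its call begins: read the wrist's pose just before it. camera_info takes no time and is no camera call.
- ticket.hand_in(): hands the job in, once; it reports no verdict.
Trained networks look in the newest picture that a camera, given by its name, has taken for a name from the list of things; names that differ only in an ending like _2 or _b are one class to them, and where a whole thing is asked for, a point or a joint stands for the part that bears it (a point fixed in the world has none). Each returns a list of dicts, best first, with "confidence" (0 to 1); they miss things now and then, are a little off and sometimes report something else, mostly with a low value. They report only what shows in the picture. A call takes as long as a camera call.
- models.boxes_of(camera, thing): "point" ([x, y, z] in m, in the coordinates of the camera as it stood for that picture, good to about 4 mm: the middle of the surface that is visible of it).
The state is a dict: "clock": time; "joint_pos": joint angles; "joint_velocities": joint speeds; "tau": joint torques, N m; "position": TCP position; "ee_rot": TCP orientation; "ft_force": force on the tool from outside, world axes, zero at the start; "torque": the same for the moment, N m; "grip_width": opening from 0.0 (shut) to 1.0 (fully open).
Only numpy, scipy, OpenCV 4.12 (cv2) and the standard library are available. Lean on these libraries where they do the work, as an engineer would, in place of code of your own. Each camera call takes 0.05 s, during which the arm holds its last target. There are 200 camera calls.

## Working session

There is one attempt and no reset: what is moved stays moved. The work goes in short steps, Python scripts to look and compute and a tool call to move; the robot and the scene stay as the last step left them, time stands still between calls to the robot, and variables do not carry over. Pictures are saved under pics/ and viewed, about 8 in all and at most 12, crops included, and the job is handed in when it is done.

Besides the shell and the picture viewer there is one more tool, called after ">>>" as a command line: name --pt "numbers of a row" for each row, then --argument value for the rest. servo_tool: Moves the arm, as the interface text tells. Its arguments: {"type":"object","properties":{"motion":{"type":"array"},"grip_force":{"type":"number"}},"required":["motion"]}

```bash
mkdir -p pics; cat > h.py <<'E'
import numpy as np,cv2
from scipy.spatial.transform import Rotation as R
from workcell import monitor,eyes,ticket,models
def world(cam,p,obs=None):
    i=eyes.camera_info(cam); p=np.append(p,1)
    if cam=="wrist":
        q=i["tool_from_camera"]@p
        return R.from_quat(obs["ee_rot"]).apply(q[:3])+obs["position"]
    return (np.linalg.inv(i["extrinsics"])@p)[:3]
def cloud(cam,d,obs=None):
    i=eyes.camera_info(cam);K=np.array(i["intrinsics"]);v,u=np.mgrid[:480,:640]
    P=np.stack([(u-K[0,2])/K[0,0]*d,(v-K[1,2])/K[1,1]*d,d],-1)
    if cam=="wrist":
        T=np.array(i["tool_from_camera"]);P=P@T[:3,:3].T+T[:3,3]
        return P@R.from_quat(obs["ee_rot"]).as_matrix().T+obs["position"]
    T=np.linalg.inv(i["extrinsics"]);return P@T[:3,:3].T+T[:3,3]
E
python3 - <<'E'
from h import *
o=monitor.get_obs();print({k:np.round(v,3) for k,v in o.items()})
for c in ["scene","side"]:
    im,d=eyes.camera(c);cv2.imwrite(f"pics/{c}1.png",im);np.save(c+"1.npy",d)
    for t in ["rinse_gun","trigger","controller","handle","powder_tin","rough_stone","compound_brown"]:
        print(c,t,[(round(r["confidence"],2),np.round(world(c,r["point"]),3)) for r in models.boxes_of(c,t)[:2]])
E
```

```text
{'clock': np.float64(0.0), 'joint_pos': array([-1.34 ,  0.333, -0.065,  1.461,  0.022,  1.35 , -0.089]), 'joint_velocities': array([-0.002,  0.   , -0.001,  0.002, -0.001,  0.   , -0.   ]), 'tau': array([-0.0000e+00, -6.2543e+01,  4.9000e-02, -3.9163e+01,  1.6000e-02,
        9.0000e-03, -0.0000e+00]), 'position': array([0.157, 0.605, 0.231]), 'ee_rot': array([ 0.791,  0.612, -0.001,  0.   ]), 'ft_force': array([-0.051, -0.684,  0.21 ]), 'torque': array([ 0.   ,  0.003, -0.009]), 'grip_width': np.float64(1.002)}
scene rinse_gun [(0.86, array([0.43 , 0.137, 0.077]))]
scene trigger [(0.69, array([0.463, 0.161, 0.251]))]
scene controller [(0.64, array([ 0.532, -0.21 ,  0.064]))]
scene handle [(0.56, array([ 0.551, -0.201,  0.076]))]
scene powder_tin [(0.81, array([0.368, 0.255, 0.055])), (0.7, array([ 0.534, -0.214,  0.065]))]
scene rough_stone [(0.63, array([ 0.559, -0.062,  0.024]))]
scene compound_brown [(0.77, array([ 0.557, -0.358,  0.028]))]
side rinse_gun [(0.78, array([0.442, 0.162, 0.089])), (0.55, array([ 0.569, -0.179,  0.095]))]
side trigger [(0.79, array([0.466, 0.177, 0.233]))]
side controller [(0.68, array([ 0.556, -0.158,  0.065]))]
side handle [(0.73, array([ 0.565, -0.177,  0.099]))]
side powder_tin [(0.98, array([0.381, 0.298, 0.077]))]
side rough_stone [(0.72, array([ 0.572, -0.044,  0.028])), (0.64, array([0.441, 0.17 , 0.09 ]))]
side compound_brown [(0.8, array([ 0.569, -0.351,  0.028]))]
```

```bash
ls -la .; ls pics
```

```text
total 2424
drwxr-xr-x  3 agent agent    4096 Dec  4 11:57 .
drwxr-xr-x 23 root  root     4096 Dec  4 11:56 ..
-rw-r--r--  1 agent agent     765 Dec  4 11:57 h.py
drwxr-xr-x  2 agent agent    4096 Dec  4 11:57 pics
-rw-r--r--  1 agent agent 1228928 Dec  4 11:57 scene1.npy
-rw-r--r--  1 agent agent 1228928 Dec  4 11:57 side1.npy
scene1.png
side1.png
```

View pics/scene1.png

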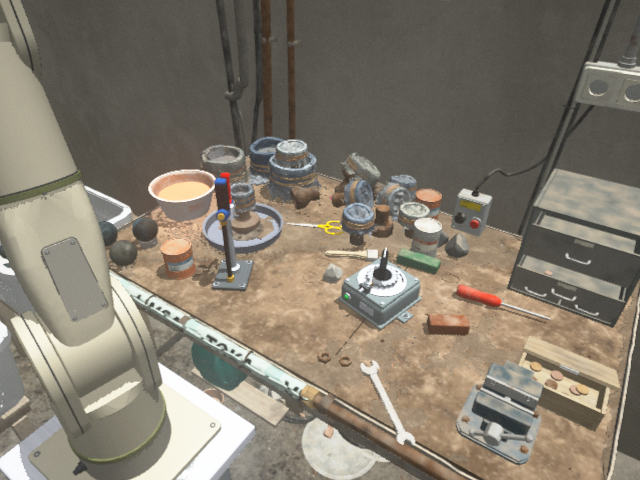

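View pics/side1.png

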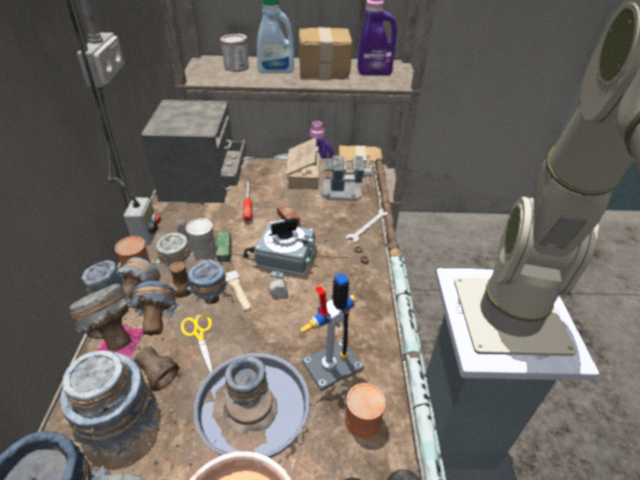

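```bash
python3 - <<'E'
from h import *
for c in ["scene","side"]:
    im=cv2.imread(f"pics/{c}1.png");d=np.load(c+"1.npy");W=cloud(c,d)
    ok=d>0
    def rep(n,m):
        P=W[m&ok]
        if len(P)<10: print(c,n,len(P));return
        r=cv2.minAreaRect(P[:,:2].astype(np.float32)*1000)
        print(c,n,len(P),np.round(P.mean(0),3),"min",np.round(np.percentile(P,2,0),3),"max",np.round(np.percentile(P,98,0),3),r)
    near=(W[...,0]>.3)&(W[...,0]<.6)&(W[...,1]>.05)&(W[...,1]<.3)
    hsv=cv2.cvtColor(im,cv2.COLOR_BGR2HSV);h,s,v=cv2.split(hsv)
    rep("griptop",near&(W[...,2]>.262)&(W[...,2]<.285)&(s<90)&(v<110))
    rep("grip",near&(W[...,2]>.22)&(W[...,2]<.285)&(s<90)&(v<110))
    rep("trig",near&(W[...,2]>.20)&(W[...,2]<.3)&((h<8)|(h>172))&(s>120))
    rep("blue",near&(W[...,2]>.15)&(h>95)&(h<130)&(s>100))
    n2=(W[...,0]>.45)&(W[...,0]<.7)&(W[...,1]>-.3)&(W[...,1]<-.1)
    rep("handletop",n2&(W[...,2]>.122)&(W[...,2]<.135))
    rep("handle",n2&(W[...,2]>.092)&(W[...,2]<.135))
    rep("boxtop",n2&(W[...,2]>.058)&(W[...,2]<.07))
E
```

```text
scene griptop 42 [0.427 0.143 0.266] min [0.419 0.135 0.262] max [0.44  0.152 0.269] ((428.4853820800781, 142.4745635986328), (11.688481330871582, 25.89143180847168), 59.999202728271484)
scene grip 238 [0.426 0.142 0.246] min [0.419 0.134 0.221] max [0.437 0.153 0.269] ((427.4049377441406, 141.72145080566406), (15.479397773742676, 26.229196548461914), 56.97350311279297)
scene trig 110 [0.465 0.16  0.246] min [0.44  0.137 0.203] max [0.475 0.176 0.267] ((454.435791015625, 157.79981994628906), (50.32578659057617, 18.221542358398438), 35.885948181152344)
scene blue 113 [0.427 0.142 0.239] min [0.411 0.127 0.196] max [0.46  0.158 0.275] ((437.82244873046875, 150.00558471679688), (66.14745330810547, 24.43561553955078), 30.675546646118164)
scene handletop 111 [ 0.561 -0.194  0.125] min [ 0.532 -0.207  0.122] max [ 0.593 -0.18   0.128] ((561.7974853515625, -193.56881713867188), (71.73397064208984, 12.363727569580078), 21.069995880126953)
scene handle 203 [ 0.552 -0.197  0.118] min [ 0.53  -0.209  0.094] max [ 0.593 -0.179  0.128] ((563.7173461914062, -192.6642608642578), (75.94153594970703,
[... 868 characters left out ...]
82 0.278] ((444.06414794921875, 159.53855895996094), (74.06120300292969, 24.252561569213867), 32.08161163330078)
side handletop 120 [ 0.565 -0.188  0.127] min [ 0.535 -0.202  0.122] max [ 0.598 -0.174  0.131] ((564.9885864257812, -188.97402954101562), (69.9638671875, 17.490812301635742), 19.57976722717285)
side handle 364 [ 0.566 -0.185  0.114] min [ 0.532 -0.201  0.093] max [ 0.599 -0.173  0.131] ((567.8959350585938, -186.55995178222656), (77.0603256225586, 20.091161727905273), 19.579769134521484)
side boxtop 861 [ 0.564 -0.169  0.066] min [ 0.495 -0.24   0.06 ] max [ 0.632 -0.124  0.069] ((563.5782470703125, -190.59510803222656), (122.40582275390625, 132.48699951171875), 77.12171936035156)
```

The scene shows the gun at about (225,210) px in the scene picture, with its barrel yawed about 31°. The controller is at (383,285) px with its handle at about 21°, and the stone and brown bar are on either side of it. I'll rise, go above the gun with the jaws along its x, and look with the wrist camera.

>>> servo_tool --pt "1 0 0 -0.06 0 0 0" --pt "1 0 0 -0.12 0 0 0" --pt "1 -0.04 0.04 -0.169 0 0 10" --pt "1 -0.08 0.085 -0.169 0 0 20" --pt "1 -0.12 0.13 -0.169 0 0 30" --pt "1 -0.16 0.17 -0.169 0 0 40" --pt "1 -0.2 0.215 -0.169 0 0 44" --pt "1 -0.24 0.257 -0.169 0 0 44" --pt "1 -0.28 0.3 -0.169 0 0 44" --pt "1 -0.32 0.343 -0.169 0 0 44" --pt "1 -0.363 0.389 -0.169 0 0 44" --pt "1 -0.363 0.389 -0.169 0 0 44" --pt "1 -0.363 0.389 -0.169 0 0 44"

```text
clock: 2.42
position: [0.4421, 0.1562, 0.4003]
ee_rot: [0.963, 0.271, -0.0, -0.0]
ft_force: [-0.1, 0.0, 0.2]
grip_width: 1.001
```

```bash
python3 - <<'E'
from h import *
o=monitor.get_obs();print({k:np.round(o[k],3) for k in ["clock","position","ee_rot","joint_pos","ft_force"]})
im,d=eyes.camera("wrist");cv2.imwrite("pics/w1.png",im);np.save("w1.npy",d);W=cloud("wrist",d,o)
print(eyes.camera_info("wrist")["tool_from_camera"])
h,s,v=cv2.split(cv2.cvtColor(im,cv2.COLOR_BGR2HSV));ok=d>0
near=ok&(abs(W[...,0]-.44)<.1)&(abs(W[...,1]-.156)<.1)
def rep(n,m):
    P=W[m]
    if len(P)<10: print(n,len(P));return
    print(n,len(P),np.round(P.mean(0),3),"z",np.round(np.percentile(P[:,2],[2,98]),3),cv2.minAreaRect(P[:,:2].astype(np.float32)*1000))
rep("top",near&(W[...,2]>.268)&(W[...,2]<.29))
rep("griptop",near&(W[...,2]>.268)&(W[...,2]<.29)&~(((h<8)|(h>172))&(s>120)))
red=near&(W[...,2]>.2)&((h<8)|(h>172))&(s>120)
rep("trig",red);rep("trigtop",red&(W[...,2]>.258))
rep("foot",near&(W[...,2]<.03)&(W[...,2]>.006))
for t in ["trigger","rinse_gun"]: print(t,[(round(r["confidence"],2),np.round(world("wrist",r["point"],o),3)) for r in models.boxes_of("wrist",t)[:2]])
E
```

```text
{'clock': np.float64(2.425), 'position': array([0.442, 0.156, 0.4  ]), 'ee_rot': array([ 0.963,  0.271, -0.   , -0.   ]), 'joint_pos': array([-0.902, -0.08 ,  0.435,  1.564,  0.033,  1.65 ,  0.084]), 'ft_force': array([-0.095,  0.005,  0.213])}
[[ 9.99999886e-01 -3.00328789e-04 -3.70242048e-04  6.73302776e-04]
 [ 3.89976184e-04  9.62034286e-01  2.72928342e-01 -6.92050650e-02]
 [ 2.74217306e-04 -2.72928456e-01  9.62034294e-01 -1.42659307e-01]
 [ 0.00000000e+00  0.00000000e+00  0.00000000e+00  1.00000000e+00]]
top 1076 [0.434 0.152 0.274] z [0.269 0.276] ((448.1445007324219, 160.00657653808594), (55.27323913574219, 24.745323181152344), 32.246212005615234)
griptop 1057 [0.433 0.152 0.274] z [0.27  0.276] ((433.6024169921875, 150.79161071777344), (20.63141632080078, 24.782751083374023), 31.405933380126953)
trig 1080 [0.465 0.171 0.258] z [0.201 0.45 ] ((439.814697265625, 159.74610900878906), (126.66455078125, 30.24947166442871), 29.028301239013672)
trigtop 601 [0.468 0.172 0.282] z [0.259 0.473] ((439.78790283203125, 160.058837890625), (126.6535873413086, 28.921539306640625), 30.33234214782715)
foot 3733 [0.435 0.173 0.013] z [0.008 0.029] ((455.28765869140625, 185.129638671875), (170.89883422851562, 146.55203247070312), 2.9502980709075928)
trigger [(0.9, array([0.462, 0.17 , 0.258]))]
rinse_gun [(0.71, array([0.432, 0.164, 0.191]))]
```

View pics/w1.png

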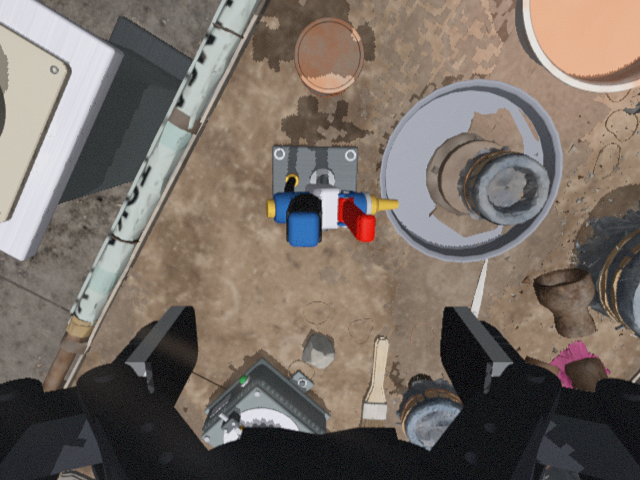

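The picture shows the grip's blue cap at (305,225) and the trigger at (360,225), lined up with the jaws, and nothing in the way of the descent. Yaw 31.4° agrees with the tool, and the TCP is about 1 mm behind the squeeze point. I'll descend 8 mm forward of it.

>>> servo_tool --pt "1 0.009 0 0.04 0 0 0" --pt "1 0.009 0 0.08 0 0 0" --pt "1 0.009 0 0.11 0 0 0" --pt "1 0.009 0 0.13 0 0 0" --pt "1 0.009 0 0.15 0 0 0" --pt "1 0.009 0 0.172 0 0 0" --pt "1 0.009 0 0.172 0 0 0" --grip_force 25

```text
clock: 3.45
position: [0.4488, 0.1611, 0.2271]
ee_rot: [0.962, 0.272, -0.001, 0.0]
ft_force: [0.1, -0.6, 0.9]
grip_width: 0.998
```

>>> servo_tool --pt "0.8 -0.003 0 0 0 0 0" --pt "0.6 -0.0065 0 0 0 0 0" --pt "0.4 -0.0095 0 0 0 0 0" --pt "0.3 -0.0095 0 0 0 0 0" --pt "0.3 -0.0095 0 0 0 0 0" --pt "0.3 -0.0095 0 0 0 0 0"

```text
clock: 4.2
position: [0.4421, 0.156, 0.2304]
ee_rot: [0.963, 0.271, 0.001, -0.001]
ft_force: [-6.5, -2.1, 13.9]
grip_width: 0.519
```

```bash
python3 - <<'E'
from h import *
o=monitor.get_obs();print({k:np.round(o[k],3) for k in ["clock","position","ft_force","torque","grip_width"]})
im,d=eyes.camera("side");cv2.imwrite("pics/s2.png",cv2.resize(im[240:400,260:420],None,fx=4,fy=4))
E
```

```text
{'clock': np.float64(4.2), 'position': array([0.442, 0.156, 0.23 ]), 'ft_force': array([-6.53 , -2.141, 13.881]), 'torque': array([-0.134,  1.006, -0.333]), 'grip_width': np.float64(0.519)}
```

View pics/s2.png

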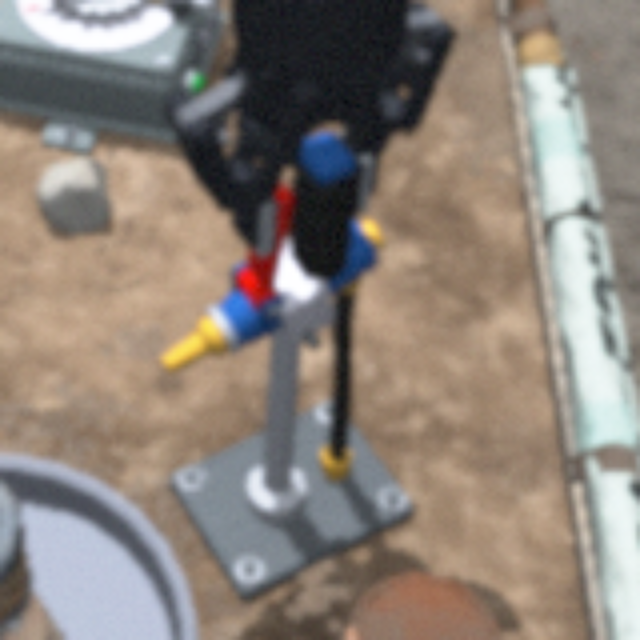

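The trigger (red, at about (280,230) px in the crop) is pressed towards the grip. Opening 0.519 is 44 mm, against 43 mm when fully squeezed, so I'll hold for a second.

>>> servo_tool --pt "0.2 -0.0095 0 0 0 0 0" --pt "0.2 -0.0095 0 0 0 0 0" --pt "0.2 -0.0095 0 0 0 0 0" --pt "0.2 -0.0095 0 0 0 0 0" --pt "0.2 -0.0095 0 0 0 0 0" --pt "0.2 -0.0095 0 0 0 0 0" --pt "0.2 -0.0095 0 0 0 0 0" --grip_force 40

```text
clock: 5.12
position: [0.4415, 0.1557, 0.231]
ee_rot: [0.962, 0.272, 0.011, -0.002]
ft_force: [47.8, 25.0, -25.1]
grip_width: 0.49
```

Those rows were relative to the new pose, so the arm leaned another 9.5 mm back. The wrist force is 59 N, within the limit, and the trigger is still pressed. I'll undo the lean, open while recentring, then rise.

>>> servo_tool --pt "0.2 0.005 0 0 0 0 0" --pt "0.3 0.0095 0 0 0 0 0" --pt "0.3 0.0095 0 0 0 0 0" --pt "0.7 0.0135 0 0 0 0 0" --pt "1 0.018 0 0 0 0 0" --pt "1 0.019 0 0 0 0 0" --pt "1 0.019 0 0 0 0 0" --grip_force 25

```text
clock: 6.0
position: [0.4499, 0.1606, 0.2281]
ee_rot: [0.963, 0.271, -0.0, 0.0]
ft_force: [-0.3, -0.4, 0.4]
grip_width: 1.001
```

>>> servo_tool --pt "1 0 0 -0.03 0 0 0" --pt "1 0 0 -0.06 0 0 0" --pt "1 0 0 -0.11 0 0 0" --pt "1 0 0 -0.14 0 0 0" --pt "1 0 0 -0.14 0 0 0"

```text
clock: 6.62
position: [0.4507, 0.1608, 0.3704]
ee_rot: [0.963, 0.271, 0.002, -0.001]
ft_force: [-0.1, -0.6, -0.2]
grip_width: 0.998
```

```bash
python3 - <<'E'
from h import *
o=monitor.get_obs();print({k:np.round(o[k],3) for k in ["clock","position","ee_rot","joint_pos","ft_force","grip_width"]})
im,d=eyes.camera("side");W=cloud("side",d)
h,s,v=cv2.split(cv2.cvtColor(im,cv2.COLOR_BGR2HSV))
red=(d>0)&(abs(W[...,0]-.44)<.1)&(abs(W[...,1]-.156)<.1)&(W[...,2]>.2)&(W[...,2]<.3)&((h<8)|(h>172))&(s>120)
P=W[red];print(len(P),P.mean(0),np.percentile(P,98,0))
E
```

```text
{'clock': np.float64(6.625), 'position': array([0.451, 0.161, 0.37 ]), 'ee_rot': array([ 0.963,  0.271,  0.002, -0.001]), 'joint_pos': array([-0.901, -0.062,  0.442,  1.61 ,  0.026,  1.584,  0.09 ]), 'ft_force': array([-0.11 , -0.569, -0.2  ]), 'grip_width': np.float64(0.998)}
185 [0.4671052  0.1754085  0.24270383] [0.47816603 0.18253147 0.26899343]
```

The trigger is back at its rest position (mean equal to the first image). Now I go above the handle.

>>> servo_tool --pt "0.7 -0.011 0.045 0 0 0 -10" --pt "0.6 -0.022 0.09 0 0 0 -20" --pt "0.6 -0.033 0.135 0 0 0 -30" --pt "0.6 -0.044 0.18 0 0 0 -40" --pt "0.6 -0.055 0.225 0.02 0 0 -50" --pt "0.6 -0.066 0.27 0.04 0 0 -60" --pt "0.6 -0.077 0.315 0.06 0 0 -70" --pt "0.6 -0.087 0.359 0.08 0 0 -79.3" --pt "0.6 -0.087 0.359 0.1 0 0 -79.3" --pt "0.6 -0.087 0.359 0.1 0 0 -79.3"

```text
clock: 7.92
position: [0.5616, -0.1914, 0.2656]
ee_rot: [0.569, 0.822, -0.001, -0.002]
ft_force: [-0.3, -0.1, 0.2]
grip_width: 0.602
```

```bash
python3 - <<'E'
from h import *
o=monitor.get_obs();print({k:np.round(o[k],4) for k in ["clock","position","ee_rot","joint_pos","ft_force","grip_width"]})
X=R.from_quat(o["ee_rot"]).as_matrix();print("toolx yaw",np.degrees(np.arctan2(X[1,0],X[0,0])))
im,d=eyes.camera("wrist");cv2.imwrite("pics/w2.png",im);W=cloud("wrist",d,o)
near=(d>0)&(abs(W[...,0]-.563)<.06)&(abs(W[...,1]+.191)<.06)
for lo,hi in [(.118,.135),(.09,.135)]:
    P=W[near&(W[...,2]>lo)&(W[...,2]<hi)];print(len(P),P.mean(0),cv2.minAreaRect(P[:,:2].astype(np.float32)*1000))
E
```

```text
{'clock': np.float64(7.925), 'position': array([ 0.5616, -0.1914,  0.2656]), 'ee_rot': array([ 0.5692,  0.8222, -0.0013, -0.0022]), 'joint_pos': array([-0.3894,  0.3053,  0.8045,  1.5288, -0.2197,  1.4065,  2.3596]), 'ft_force': array([-0.3326, -0.124 ,  0.2145]), 'grip_width': np.float64(0.6016)}
toolx yaw 110.61490814569079
1805 [ 0.5624177  -0.19195371  0.12622301] ((564.0584716796875, -191.5375518798828), (70.47640991210938, 13.534177780151367), 20.86865997314453)
1892 [ 0.56124479 -0.19233025  0.12514761] ((563.2586059570312, -190.11358642578125), (70.15523529052734, 25.080730438232422), 29.361753463745117)
```

View pics/w2.png

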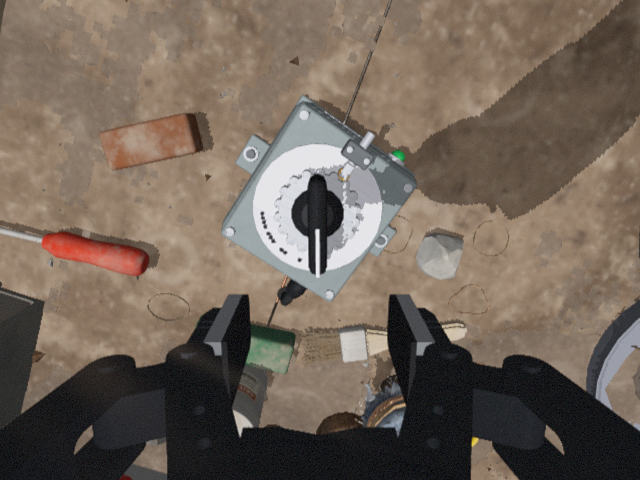

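The picture shows the handle (bar from (317,175) to (317,270) px) centred between the fingers and square to them, with nothing under them. I'll descend and grip.

>>> servo_tool --pt "0.6 0 0.002 0.05 0 0 0" --pt "0.6 0 0.002 0.1 0 0 0" --pt "0.6 0 0.002 0.13 0 0 0" --pt "0.6 0 0.002 0.15 0 0 0" --pt "0.6 0 0.002 0.168 0 0 0" --pt "0.6 0 0.002 0.168 0 0 0" --pt "0.3 0 0.002 0.168 0 0 0" --pt "0.1 0 0.002 0.168 0 0 0" --pt "0 0 0.002 0.168 0 0 0" --pt "0 0 0.002 0.168 0 0 0" --pt "0 0 0.002 0.168 0 0 0" --grip_force 50

```text
clock: 9.35
position: [0.5657, -0.1908, 0.1013]
ee_rot: [0.568, 0.823, 0.0, 0.001]
ft_force: [-0.3, -1.3, 6.4]
grip_width: 0.151
```

>>> servo_tool --pt "0 0 0 0 0 0 6" --pt "0 0 0 0 0 0 12" --pt "0 0 0 0 0 0 18" --pt "0 0 0 0 0 0 24" --pt "0 0 0 0 0 0 30" --pt "0 0 0 0 0 0 36" --pt "0 0 0 0 0 0 42" --pt "0 0 0 0 0 0 47" --pt "0 0 0 0 0 0 52" --pt "0 0 0 0 0 0 55" --pt "0 0 0 0 0 0 58" --pt "0 0 0 0 0 0 60" --pt "0 0 0 0 0 0 60" --pt "0 0 0 0 0 0 60"

```text
clock: 11.1
position: [0.5652, -0.1939, 0.1014]
ee_rot: [0.904, 0.427, -0.0, 0.003]
ft_force: [2.0, -10.6, 1.8]
grip_width: 0.155
```

```bash
python3 - <<'E'
from h import *
o=monitor.get_obs();print({k:np.round(o[k],4) for k in ["clock","position","joint_pos","ft_force","torque","grip_width"]})
X=R.from_quat(o["ee_rot"]).as_matrix();print("toolx yaw",np.degrees(np.arctan2(X[1,0],X[0,0])))
ims=[]
for c in ["scene","side"]:
    im,d=eyes.camera(c);W=cloud(c,d)
    near=(d>0)&(np.hypot(W[...,0]-.5635,W[...,1]+.1915)<.045)&(W[...,2]>.09)&(W[...,2]<.132)
    P=W[near];print(c,len(P),cv2.minAreaRect(P[:,:2].astype(np.float32)*1000))
    x,y=(330,235) if c=="scene" else (235,205)
    ims.append(cv2.resize(im[y:y+100,x:x+100],(400,400),interpolation=cv2.INTER_CUBIC))
im,d=eyes.camera("wrist");cv2.imwrite("pics/w3full.png",im)
cv2.imwrite("pics/c3.png",np.hstack(ims))
E
```

```text
{'clock': np.float64(11.1), 'position': array([ 0.5652, -0.1939,  0.1014]), 'joint_pos': array([-0.4854,  0.5403,  0.9662,  1.7307, -0.4837,  1.127 ,  1.5107]), 'ft_force': array([  1.9688, -10.5526,   1.8231]), 'torque': array([-2.2795, -0.2486,  0.1615]), 'grip_width': np.float64(0.1547)}
toolx yaw 50.61758541155764
scene 411 ((562.3418579101562, -199.0371551513672), (34.72277069091797, 75.89009857177734), 37.5629997253418)
side 260 ((567.5740356445312, -191.0727081298828), (39.3381233215332, 71.96160888671875), 75.57200622558594)
```

View pics/c3.png

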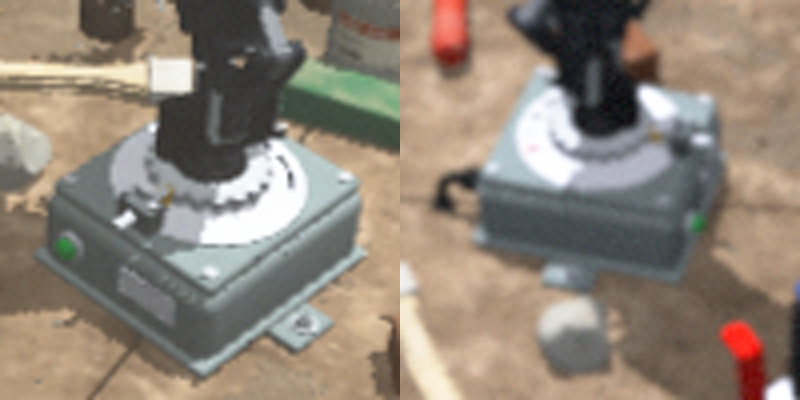

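View pics/w3full.png

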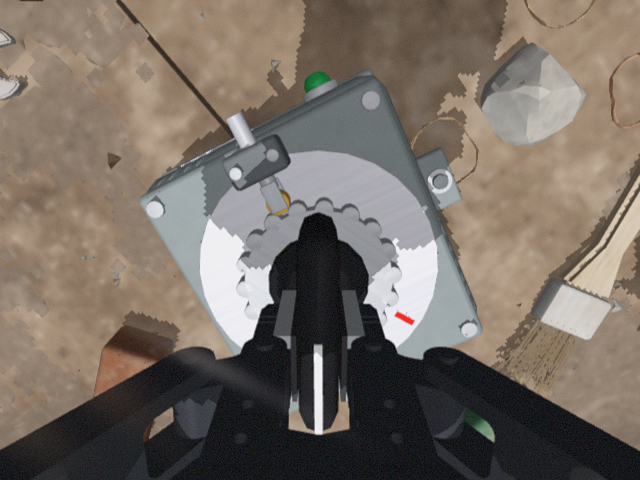

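The wrist picture shows the bar and white line (318,350–430 px) still square in the jaws. The tool turned exactly 60°, giving a handle angle of about 1.05 rad, and the roller sits in a valley of the star wheel at (280,205) px. I'll hold for a second and check.

>>> servo_tool --pt "0 0 0 0 0 0 0" --pt "0 0 0 0 0 0 0" --pt "0 0 0 0 0 0 0" --pt "0 0 0 0 0 0 0" --pt "0 0 0 0 0 0 0" --pt "0 0 0 0 0 0 0" --pt "0 0 0 0 0 0 0" --pt "0 0 0 0 0 0 0"

```text
clock: 12.25
position: [0.5652, -0.1939, 0.1014]
ee_rot: [0.904, 0.427, 0.0, 0.003]
ft_force: [2.2, -10.2, 1.6]
grip_width: 0.154
```

```bash
python3 - <<'E'
from h import *
o=monitor.get_obs();print({k:np.round(o[k],4) for k in ["clock","position","joint_velocities","ft_force","torque","grip_width"]})
im,d=eyes.camera("wrist");W=cloud("wrist",d,o)
# white line on handle: direction in world
h,s,v=cv2.split(cv2.cvtColor(im,cv2.COLOR_BGR2HSV))
m=np.zeros(im.shape[:2],bool);m[345:432,305:335]=True;m&=(v>170)&(s<50)
P=W[m&(d>0)][:,:2];print(len(P));a=np.degrees(np.arctan(np.polyfit(P[:,0],P[:,1],1)[0]))
print("line yaw",a,"handle rad",np.radians(20.9-a))
ok=0
for c in ["scene","side"]:
    eyes.camera(c)
    for t in ["powder_tin","rough_stone","compound_brown","trigger"]:
        print(c,t,[(round(r["confidence"],2),np.round(world(c,r["point"]),3)) for r in models.boxes_of(c,t)[:1]])
E
```

```text
{'clock': np.float64(12.25), 'position': array([ 0.5652, -0.1939,  0.1014]), 'joint_velocities': array([-0.0002, -0.0005,  0.001 ,  0.0012, -0.0005,  0.0009, -0.002 ]), 'ft_force': array([  2.1531, -10.1897,   1.5934]), 'torque': array([-2.2447, -0.2104,  0.1731]), 'grip_width': np.float64(0.1538)}
705
line yaw -38.82463761509 handle rad 1.042391570943774
scene powder_tin [(0.94, array([0.367, 0.253, 0.058]))]
scene rough_stone [(0.52, array([ 0.56 , -0.066,  0.023]))]
scene compound_brown [(0.83, array([ 0.558, -0.359,  0.032]))]
scene trigger [(0.59, array([ 0.548, -0.201,  0.091]))]
side powder_tin [(0.69, array([0.382, 0.297, 0.078]))]
side rough_stone [(0.65, array([ 0.574, -0.043,  0.025]))]
side compound_brown [(0.41, array([ 0.542, -0.328,  0.029]))]
side trigger [(0.48, array([0.466, 0.176, 0.234]))]
```

Line angle 1.042 rad, everything at rest and bystanders unmoved (the side-view bar reading is partly hidden by the arm). Handing in.

```bash
python3 -c "
from workcell import ticket
print(ticket.hand_in())"
```

```text
the job is handed in; nothing more can be done
None
```

I squeezed the rinse gun's trigger all the way for about a second and let it spring open. Then I turned the handle 60° clockwise into the third notch and handed in at about 12.5 s, still gripping it at 50 N. No verdict is reported.

**Last checks**
- **Handle:** the white line reads 1.042 rad (target 1.047), and the tool's own turn agrees. The arm is at rest.
- **Trigger:** it is back at its rest position. The scene camera's trigger detection (low confidence, located at the controller) was a false one. The side camera agrees with the start.
- **Tin, stone and brown bar:** all are where they were within measuring noise. The exception is the side view's low-confidence reading of the bar, about 35 mm off. I put that down to the arm hiding part of it, because the scene view shows it unmoved to within a few millimetres.

**Slip:** during the squeeze I repeated a relative shift by mistake, so the arm leaned an extra 9.5 mm on the trigger. The wrist force read 59 N at the end of that move, below the 120 N limit. I undid the shift before releasing.

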